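# Clear the gauge cases and hold the tensioner wound for measuring

## Robot

A 6-joint arm with a two-finger parallel gripper is mounted at the origin on the work surface. World frame = base frame: x ahead of the robot, y to its left, z up, the work surface at z = 0. Lengths are in m, angles in rad, forces in N, time in s.
With the tool pointing down it reaches from about 0.2 to 0.875 m from the base axis. Payload 3.4 kg.
Tool frame: the origin (TCP) lies between the finger pads; the fingertips stand 25 mm ahead of it and the grasp point (between the pads) lies 6 mm ahead of it (r.nose_length is the z of the fingertips in the tool frame, in m); z points along the fingers, x is the direction in which the jaws open and shut, and the axes are right-handed (so a half turn about z gives the same grasp; the last joint's range is limited). The gripper opens to 94 mm and grips with 3 to 60 N. Pads are 16 mm wide; open, the fingers measure 119 mm over their backs; the gripper's body (75 mm by 177 mm) begins 78 mm behind the grasp point.
Start: joints at [-1.461, 0.276, 1.505, -0, 1.361, -0.121], TCP at [0.132, -0.56, 0.21] pointing down, gripper open.
Joint ranges: [-2.89, 2.89], [-0.75, 2.08], [0.22, 2.7], [-1.18, 4.32], [0.11, 2.71], [-2.7, 2.7]. Speed limits (rad/s): [2.57, 2.57, 3.14, 3.14, 3.14, 3.14].

## Interface

Orientations are given as a unit quaternion [w, x, y, z].
In Python, from plant import r, gripper_to, inverse_kinematics, vision, models, telemetry gives the robot as it stands. Calls block until the motion is done:
- r.move_to(position, orientation): joint-space move of the TCP to a pose.
- r.move_l(position, rot=None, vel=0.15, guard=None): straight line of the TCP; rot=None keeps the orientation; vel is the mean speed in m/s. With guard (N) it stops when the force on the tool has changed by that much, and returns True; else False.
- r.movej(angles): joint-space move.
- gripper_to(opening, f_grip=None): finger opening in m; f_grip is the grip in N (None keeps the last); returns when the fingers have stopped.
- r.hold(seconds).
- inverse_kinematics(position, orientation): joint angles nearest the present ones, or None.
- vision.snapshot(name): name is "scene" or "top" or "wrist"; returns the picture (384x512x3 uint8, red, green, blue); there is no depth.
- vision.get_calibration(name): a dict with "fx", "fy", "cx", "cy" (pixels), "position" and "orientation" of the camera in the world. Camera axes: x right, y down, z forward; pixel columns grow to the right and rows downward; lengths in m; the calibration is good to about 2 mm. A picture is of the moment at which its call begins: read the wrist's pose just before it. get_calibration takes no time and is no camera call; for the wrist camera it gives the pose at the moment of the call.
A pose or a line that the arm cannot do raises r.PlanningError and nothing moves.
- r.sign_off(): hands the job in, once; it reports no verdict.
Trained networks look in the newest picture that a camera, given by its name, has taken for a name from the list of things; names that differ only in an ending like _2 or _b are one class to them, and where a whole thing is asked for, a point or a joint stands for the part that bears it (a point fixed in the world has none). Each returns a list of dicts, best first, with "score" (0 to 1); they miss things now and then, are a little off and sometimes report something else, mostly with a low value. They report only what shows in the picture. A call takes as long as a camera call. They do not tell look-alikes from the thing itself.
- models.boxes_of(thing, camera): "at" ([x, y, z] in m, in world coordinates, good to about 4 mm: the middle of the surface that is visible of it).
- models.regions_of(thing, camera): "pixels" (384x512 bool, what is visible of it).
- models.mark_of(thing, camera): "at" ([x, y, z] in m, in world coordinates, good to about 4 mm: a listed point, or the origin of a listed thing).
Readings, each from a call of its own:
- telemetry.current_t(): time.
- telemetry.current_joints(): joint angles.
- telemetry.current_dq(): joint speeds.
- telemetry.current_joint_efforts(): joint torques, N m.
- telemetry.current_ee_pos(): TCP position.
- telemetry.current_tool_rot(): TCP orientation.
- telemetry.current_wrist_force(): force on the tool from outside, world axes, zero at the start.
- telemetry.current_torque(): the same for the moment, N m.
- telemetry.current_opening(): finger opening in m.
Only numpy, scipy, OpenCV 4.12 (cv2) and the standard library are available. Lean on these libraries where they do the work, as an engineer would, in place of code of your own. Each camera call takes 0.05 s, during which the arm holds its last target.

## Task

Two gauge cases lie in the way of the spring tensioner's arm: set them down gently, centred and square, on the wooden case, the blue one first and the white one on top of it, without shifting the wooden case or the other things on the table. Then swing the tensioner's arm, the one with the red lug at its end, against its spring, all the way to the stop at the yellow pin, anticlockwise seen from above, and hold it there with the fingers for the measurement. Finish while still holding it: do not let go.

Things in the scene. Friction and masses are not known exactly. Their poses are not given: they have to be found in the camera images.
- fixture: Fixture bolted to the table: aluminium plate 116 x 116 x 10 mm with a spring belt tensioner on it. Origin on the table surface under the upright pivot axis, z up; it stays put. Its -x axis is the middle of the arm's swing. Two pins 22 mm tall on the plate mark the ends of the swing: steel at rest, yellow at the wound stop.
- lug (a point): Centre of the top of the square red lug (18 x 18 mm, 34 to 64 mm above the table, sides along and across the arm, x axis outwards along the arm), 130 mm from the pivot axis, rigid with the arm. It stands on a black pulley (diameter 40, 12 to 34 mm up) at the end of an aluminium bar 18 mm wide, 15 to 29 mm up. Round black pivot body 48 mm across, 54 mm high. The arm sweeps at the height of the cases.
- swing (a joint): Swing of the tension arm about its upright pivot axis: 0 = at rest, growing anticlockwise seen from above, 1.5 rad = wound to its hard stop (yellow pin). At 0 the arm points 0.75 rad clockwise of the fixture's -x axis, at 1.5 it points 0.75 rad anticlockwise of it. A spring pulls it back to 0 when let go: about 2 N at the lug at 0, rising to 8 N at the stop.
- wood_case: Closed wooden gauge case with brass trim, 110 (x) x 76 (y) x 40 mm high, 0.9 kg, standing loose on the table: the bottom of the column. Origin at the centre of its underside, z up.
- blue_case: Closed blue plastic case, 96 (x) x 60 (y) x 34 mm high, about 0.35 kg, loose, flat on the table in the path of the arm. Origin at the centre of its underside, z up.
- white_case: Closed white plastic case, 80 (x) x 50 (y) x 28 mm high, about 0.25 kg, loose, flat on the table in the path of the arm. Origin at the centre of its underside, z up.
- micrometer: Bystander: outside micrometer lying flat, blue bow and steel barrel, 100 mm long, 16 mm high. To be left alone.
- ring_gauge: Bystander: steel ring gauge, 42 mm across, 18 mm high. To be left alone.
- reflector: Bystander: steel ball of 38 mm on a dark round nest, 53 mm high in all. To be left alone.
- caliper: Bystander: digital caliper lying flat, 200 mm long. To be left alone.
- marker: Bystander: blue marker pen with a black cap, 135 mm long. To be left alone.
- vee_block: Bystander: dark steel vee block, 70 x 60 x 42 mm. To be left alone.
There are look-alikes about, which are no part of the job. Several things look just like the blue_case: the one meant starts nearest to the robot's base.

How it is judged:
By the outcome, as a careful person would: the job done as asked, in the order asked, and still so for the second after the job is handed in, while the arm keeps its last pose, push and grip.
It also fails if it takes over 67 s, if anything falls off the work surface, if the arm or the gripper's body presses on something with over 40 N, if the wrist force passes 120 N, or if a joint passes its speed limit or range.

## Working session

There is one attempt and no reset: what is moved stays moved. The work goes in short steps, each a Python script; the robot and the scene stay as the last script left them, time stands still between calls to the robot, and variables do not carry over. Pictures are saved under pics/ and viewed, and the job is handed in when it is done.

```bash
ls; mkdir -p pics; python3 - <<'E'
from plant import r, vision, models, telemetry
import cv2
for c in ("scene","top","wrist"):
    im=vision.snapshot(c); cv2.imwrite(f"pics/{c}0.png",im[:,:,::-1]); k=vision.get_calibration(c); print(c,k)
for c in ("scene","top"):
  for t in ("blue_case","white_case","wood_case","lug","fixture"):
    print(c,t,[(round(d["score"],2),[round(float(v),3) for v in d["at"]]) for d in models.mark_of(t,c)][:5])
print(telemetry.current_t())
E
```

```text
pics
scene {'fx': 375.4073720195375, 'fy': 375.4073720195375, 'cx': 249.44709665892697, 'cy': 185.36292255582566, 'position': array([1.51286121, 0.06838829, 0.67230604]), 'orientation': array([-0.33091584,  0.59493137,  0.64691688, -0.34358394])}
top {'fx': 366.2389946356741, 'fy': 366.2389946356741, 'cx': 255.58594454236604, 'cy': 190.4233807378139, 'position': array([ 0.491381  , -0.00555253,  1.31924216]), 'orientation': array([ 0.03533364, -0.70545369,  0.70742941, -0.02510482])}
wrist {'fx': 287.7215860257285, 'fy': 287.7215860257285, 'cx': 256.20478328310287, 'cy': 191.684376176879, 'position': array([ 0.20239843, -0.54291862,  0.38358901]), 'orientation': array([ 0.09946945,  0.77733067, -0.61606118, -0.07957059])}
scene blue_case [(0.95, [0.479, 0.273, -0.003]), (0.78, [0.712, 0.392, -0.001])]
scene white_case [(0.85, [0.482, 0.177, 0.002])]
scene wood_case [(0.78, [0.644, -0.199, -0.003]), (0.15, [0.761, -0.044, 0.004])]
scene lug [(0.95, [0.552, 0.321, 0.063])]
scene fixture [(0.95, [0.634, 0.221, -0.002])]
top blue_case [(0.63, [0.478, 0.275, 0.002]), (0.62, [0.712, 0.389, 0.002]), (0.3, [0.635, 0.221, -0.0])]
top white_case [(0.59, [0.482, 0.18, 0.002])]
top wood_case [(0.81, [0.641, -0.195, -0.004])]
top lug [(0.62, [0.556, 0.321, 0.064])]
top fixture [(0.93, [0.637, 0.221, -0.002])]
0.65
```

View pics/scene0.png

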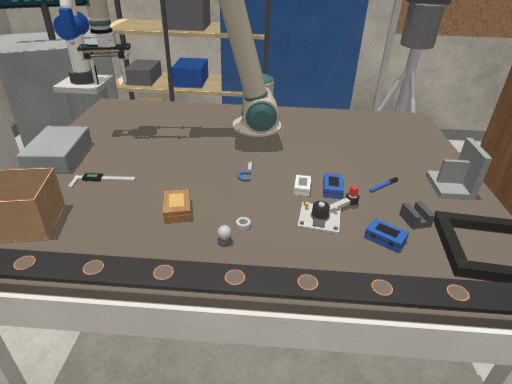

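View pics/top0.png

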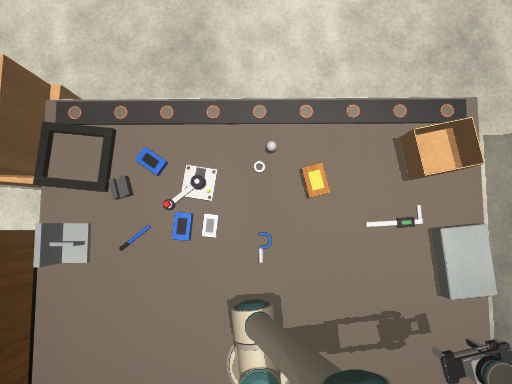

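The pictures show two blue-case candidates. In the top view they are at (182,226), at 0.478/0.275, 0.55 m from the base, and at (152,161), at 0.712/0.39, 0.81 m from it. The nearer one is the one meant. The white case is at (210,226), the wooden case at (316,180), and the lug at (169,204).

```bash
cat > h.py <<'E'
from plant import r, gripper_to, inverse_kinematics, vision, models, telemetry
import numpy as np, cv2
from scipy.spatial.transform import Rotation as R
def Rq(q): q=np.asarray(q,float); return R.from_quat([q[1],q[2],q[3],q[0]])
def toq(rot): x=rot.as_quat(); return np.array([x[3],x[0],x[1],x[2]])
def down(yaw): # tool z down, tool x at angle yaw in world
    c,s=np.cos(yaw),np.sin(yaw)
    return toq(R.from_matrix(np.array([[c,s,0],[s,-c,0],[0,0,-1]]).astype(float)))
def ray(k,uv,z):
    uv=np.atleast_2d(np.asarray(uv,float)); d=np.c_[(uv[:,0]-k["cx"])/k["fx"],(uv[:,1]-k["cy"])/k["fy"],np.ones(len(uv))]
    d=Rq(k["orientation"]).apply(d); p=np.asarray(k["position"]); return p+d*((z-p[2])/d[:,2])[:,None]
def proj(k,P):
    q=Rq(k["orientation"]).inv().apply(np.atleast_2d(P)-k["position"]); return np.c_[q[:,0]/q[:,2]*k["fx"]+k["cx"],q[:,1]/q[:,2]*k["fy"]+k["cy"]]
def box(x,y,yaw,dx,dy,z0,z1):
    c=np.array([[sx*dx/2,sy*dy/2] for sx,sy in((1,1),(1,-1),(-1,-1),(-1,1))]); M=np.array([[np.cos(yaw),-np.sin(yaw)],[np.sin(yaw),np.cos(yaw)]])
    c=c@M.T+[x,y]; return np.vstack([np.c_[c,np.full(4,z)] for z in(z0,z1)])
def fit_box(mask,k,dims,g,z0=0.):
    """fit x,y,yaw of a box so that its silhouette matches mask (IoU, upsampled)"""
    from scipy.optimize import minimize
    S=4; ms=cv2.resize(mask.astype(np.uint8),None,fx=S,fy=S,interpolation=cv2.INTER_NEAREST)>0
    def cost(p):
        uv=(proj(k,box(p[0],p[1],p[2],dims[0],dims[1],z0,z0+dims[2]))+.5)*S
        im=np.zeros(ms.shape,np.uint8); cv2.fillConvexPoly(im,cv2.convexHull(np.round(uv*16).astype(np.int32).reshape(-1,1,2)),1,shift=4)
        im=im>0; return 1-(im&ms).sum()/max(1,(im|ms).sum())
    best=None
    for y in g[2] if np.ndim(g[2]) else [g[2]]:
        x0=np.array([g[0],g[1],y]); s=minimize(cost,x0,method="Nelder-Mead",options=dict(initial_simplex=x0+np.array([[0,0,0],[.01,0,0],[0,.01,0],[0,0,.2]]),xatol=1e-4,fatol=1e-5,maxiter=300))
        if best is None or s.fun<best.fun: best=s
    return best.x,1-best.fun
E
python3 - <<'E'
from h import *
im=cv2.imread("pics/top0.png"); c=cv2.resize(im[140:260,110:340],None,fx=3.4,fy=3.4,interpolation=cv2.INTER_CUBIC); cv2.imwrite("pics/crop1.png",c)
k=vision.get_calibration("wrist"); T=Rq(telemetry.current_tool_rot()); 
print(T.inv().apply(k["position"]-telemetry.current_ee_pos()), (T.inv()*Rq(k["orientation"])).as_matrix().round(3), T.as_matrix().round(3))
kt=vision.get_calibration("top"); vision.snapshot("top")
for t,d,g in (("blue_case",(.096,.06,.034),(.478,.274)),("white_case",(.08,.05,.028),(.482,.178)),("wood_case",(.11,.076,.04),(.642,-.197))):
    for m in models.regions_of(t,"top")[:3]:
        p=m["pixels"]; v,u=np.nonzero(p); x=ray(kt,[[u.mean(),v.mean()]],d[2])[0]
        print(t,round(m["score"],2),p.sum(),x.round(3), *fit_box(p,kt,d,(x[0],x[1],[0,.8,1.57,2.3])))
print(telemetry.current_t())
E
```

```text
[-1.41456227e-05 -7.28233722e-02 -1.74440082e-01] [[ 1.    -0.001  0.   ]
 [ 0.     0.968  0.253]
 [-0.    -0.253  0.968]] [[ 0.229 -0.973  0.   ]
 [-0.973 -0.229 -0.   ]
 [ 0.     0.    -1.   ]]
blue_case 0.93 512 [0.477 0.27  0.034] [ 0.47825774  0.27396238 -0.09363059] 0.9442760550244812
blue_case 0.75 465 [0.708 0.385 0.034] [0.71177122 0.39087597 0.9467117 ] 0.9084887144259077
white_case 0.73 335 [0.48  0.174 0.028] [ 0.48102606  0.17622203 -0.10909807] 0.9293459251486533
white_case 0.43 149 [ 0.408 -0.015  0.028] [ 0.41440598 -0.00789567  2.57038817] 0.35984716915595694
white_case 0.28 452 [ 0.494 -0.494  0.028] [ 0.4986814  -0.52767814  1.81835609] 0.5091983498717806
wood_case 0.91 712 [ 0.637 -0.195  0.04 ] [ 0.63918388 -0.19673704  0.25498813] 0.9463137680554395
0.85
```

View pics/crop1.png

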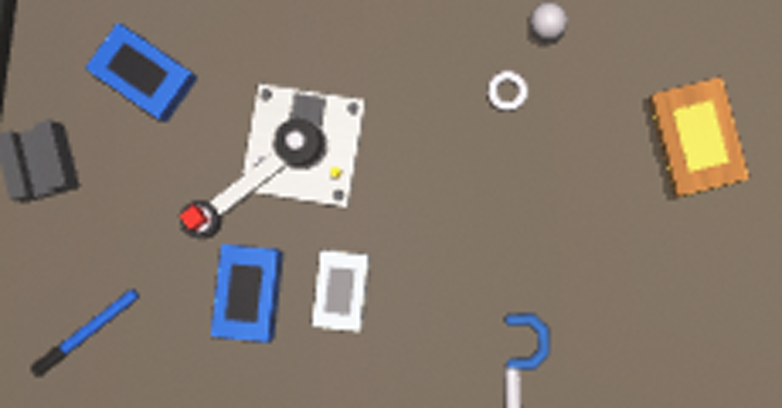

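The crop confirms the choice. The near blue case has its window at (245,293) in the crop, beside the white case and below the arm. Next: wrist views of the wooden case and then the two cases.

```bash
python3 - <<'E'
from h import *
def look(pos,yaw,name,things):
    r.move_to(pos,down(yaw)); k=vision.get_calibration("wrist"); im=vision.snapshot("wrist")
    out=im[:,:,::-1].copy()
    for t,d,g in things:
        for m in models.regions_of(t,"wrist")[:2]:
            p=m["pixels"]
            x,iou=fit_box(p,k,d,g); print(t,round(m["score"],2),p.sum(),x.round(4),round(iou,3))
            if iou>.6:
                cv2.polylines(out,[np.round(proj(k,box(*x,d[0],d[1],0,d[2]))[4:]).astype(np.int32)],True,(0,0,255),1)
    cv2.imwrite(f"pics/{name}.png",out)
look([.64,-.19,.26],-1.316,"w_wood",[("wood_case",(.11,.076,.04),(.64,-.197,.255))])
look([.48,.225,.26],-1.664,"w_cases",[("blue_case",(.096,.06,.034),(.478,.274,-.094)),("white_case",(.08,.05,.028),(.482,.177,-.1))])
print(telemetry.current_t(),telemetry.current_joints().round(2))
E
```

```text
wood_case 0.82 4296 [ 0.6407 -0.1975  0.2383] 0.97
blue_case 0.77 2944 [ 0.4791  0.2727 -0.0943] 0.973
blue_case 0.73 2493 [ 0.478  0.274 -0.094] 0.0
white_case 0.84 1978 [ 0.4808  0.1755 -0.0985] 0.941
white_case 0.65 3819 [ 0.482  0.177 -0.1  ] 0.0
4.9833 [ 0.31  0.18  1.51 -0.    1.45  1.97]
```

View pics/w_wood.png

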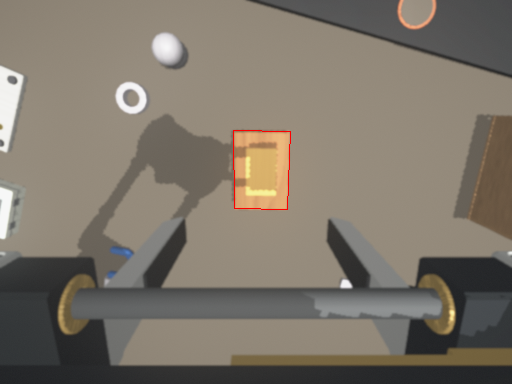

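View pics/w_cases.png

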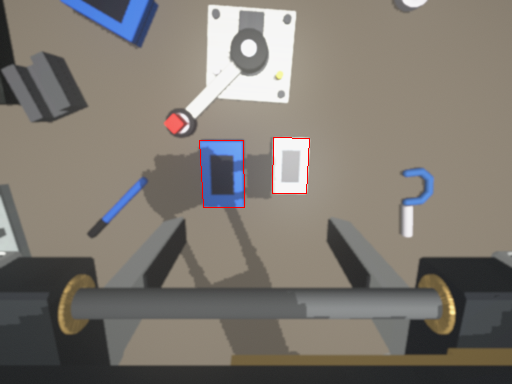

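Both fits agree with the top view to within 2 mm. I'll grasp the blue case and carry it to the wooden case.

```bash
cat >> h.py <<'E'
def pick(x,y,yaw,opn,f=20,tz=.029):
    q=down(yaw-np.pi/2)
    gripper_to(opn); r.move_to([x,y,.13],q); r.move_l([x,y,tz],q,vel=.12); gripper_to(.02,f_grip=f)
    print("open",telemetry.current_opening(),"t",telemetry.current_t())
    r.hold(.1); r.move_l([x,y,.16],q,vel=.12); print("opening",telemetry.current_opening(),"F",np.round(telemetry.current_wrist_force(),2))
def place(x,y,yaw,zt,opn,tz=.029):
    q=down(yaw-np.pi/2); z=zt+tz
    r.move_to([x,y,.2],q); r.move_l([x,y,z+.012],q,vel=.12); r.hold(.2)
    g=r.move_l([x,y,z-.003],q,vel=.02,guard=3.)
    print("guard",g,np.round(telemetry.current_ee_pos(),4),"want z",z,"F",np.round(telemetry.current_wrist_force(),2))
E
python3 - <<'E'
from h import *
pick(.479,.273,-.094,.080)
place(.6405,-.1972,.2383,.04,.075)
im=vision.snapshot("wrist"); cv2.imwrite("pics/place1.png",im[:,:,::-1]); print(telemetry.current_t())
E
```

```text
open 0.059972981273258195 t 7.4833
opening 0.05970505470240502 F [-0.45  0.02 -2.77]
guard True [ 0.6403 -0.1972  0.0694] want z 0.069 F [0.44 0.09 4.81]
12.6083
```

View pics/place1.png

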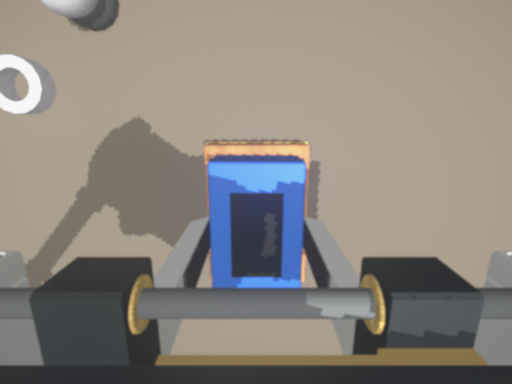

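The blue case is resting on the wooden case. In the picture their edges are nearly concentric (blue columns 209–305, wood 206–309). I'll release and check from above.

```bash
cat > chk.py <<'E'
from h import *
D=dict(wood_case=((.11,.076,.04),0.),blue_case=((.096,.06,.034),.04),white_case=((.08,.05,.028),.074))
def edges(cam,things,g,name,k=None):
    k=vision.get_calibration(cam); im=vision.snapshot(cam); out=im[:,:,::-1].copy()
    for t in things:
        d,z0=D[t]
        for m in models.regions_of(t,cam)[:2]:
            p=m["pixels"]; v,u=np.nonzero(p)
            c=ray(k,[[u.mean(),v.mean()]],z0+d[2])[0]
            if np.hypot(c[0]-g[0],c[1]-g[1])>.06: continue
            # top face fit
            x,iou=fit_box(p,k,(d[0],d[1],.0005 if t!="wood_case" else d[2]),g,z0+d[2] if t!="wood_case" else 0)
            x2,i2=fit_box(p,k,d,g,z0)
            print(cam,t,p.sum(),"topface",x.round(4),round(iou,3),"box",x2.round(4),round(i2,3))
    cv2.imwrite(f"pics/{name}.png",out)
E
python3 - <<'E'
from chk import *
gripper_to(.072)
r.hold(.1); q=down(.2383-np.pi/2)
p=telemetry.current_ee_pos(); r.move_l([p[0],p[1],.12],q,vel=.12); r.move_l([.6405,-.1972,.28],q,vel=.3)
edges("wrist",["wood_case","blue_case"],(.6405,-.197,.238),"after1")
print(telemetry.current_t())
E
```

```text
wrist wood_case 845 topface [ 0.6402 -0.198   0.2443] 0.204 box [ 0.6402 -0.198   0.2443] 0.204
wrist blue_case 3276 topface [ 0.6409 -0.1972  0.2245] 0.967 box [ 0.6393 -0.1976  0.2243] 0.977
14.5583
```

View pics/after1.png

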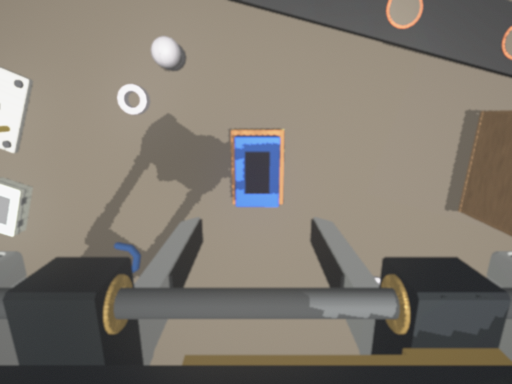

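```bash
python3 - <<'E'
from chk import *
k=vision.get_calibration("wrist"); im=cv2.imread("pics/after1.png"); S=6
x0,y0=205,110
c=cv2.resize(im[y0:y0+110,x0:x0+105],None,fx=S-1,fy=S-1,interpolation=cv2.INTER_CUBIC)
def dr(pose,d,z,col):
    uv=(proj(k,box(*pose,d[0],d[1],z,z))[:4]+.5-[x0,y0])*(S-1)
    cv2.polylines(c,[np.round(uv).astype(np.int32)],True,col,1)
dr((.6407,-.1975,.2383),(.11,.076),.04,(0,255,0))
dr((.6407,-.1975,.2383),(.096,.06),.074,(0,0,255))
cv2.imwrite("pics/after1z.png",c)
E
```

```text
(no output)
```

View pics/after1z.png

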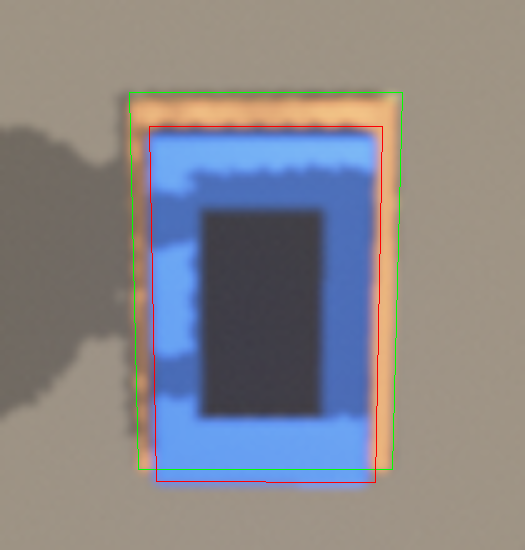

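The wooden case has not moved: its edges match the green prediction from the earlier fit. The blue case is about 1–1.5 mm from centre and within 1°. Now the white case.

```bash
python3 - <<'E'
from chk import *
pick(.4803,.1757,-.098,.072)
place(.6405,-.1974,.2360,.074,.06)
im=vision.snapshot("wrist"); cv2.imwrite("pics/place2.png",im[:,:,::-1]); print(telemetry.current_t())
E
```

```text
open 0.04991532557779867 t 17.85
opening 0.04940990217255956 F [ 0.26  0.28 -3.08]
guard True [ 0.6404 -0.1974  0.1033] want z 0.103 F [ 1.13 -0.02  3.3 ]
22.3833
```

View pics/place2.png

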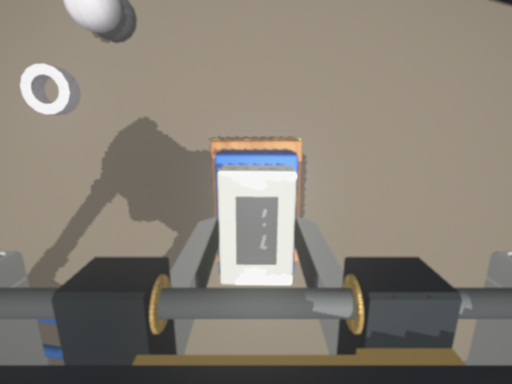

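The white case has touched down, centred between the blue case's edges (white columns 219–295, blue 216–298). I'll release it, rise and check.

```bash
python3 - <<'E'
from chk import *
gripper_to(.062); r.hold(.1); q=down(.236-np.pi/2)
p=telemetry.current_ee_pos(); r.move_l([p[0],p[1],.16],q,vel=.12); r.move_l([.6405,-.1972,.28],q,vel=.3)
edges("wrist",["white_case"],(.6405,-.197,.238),"after2")
k=vision.get_calibration("wrist"); im=cv2.imread("pics/after2.png"); S=5
x0,y0=195,110
c=cv2.resize(im[y0:y0+115,x0:x0+115],None,fx=S,fy=S,interpolation=cv2.INTER_CUBIC)
def dr(pose,d,z,col):
    uv=(proj(k,box(*pose,d[0],d[1],z,z))[:4]+.5-[x0,y0])*S
    cv2.polylines(c,[np.round(uv).astype(np.int32)],True,col,1)
dr((.6407,-.1975,.2383),(.11,.076),.04,(0,255,0))
dr((.6407,-.1975,.2383),(.096,.06),.074,(0,0,255))
dr((.6407,-.1975,.2383),(.08,.05),.102,(255,0,255))
cv2.imwrite("pics/after2z.png",c)
vision.snapshot("top"); vision.snapshot("scene")
for cam in("top","scene"):
  for t in("lug","fixture"): print(cam,t,[(round(d["score"],2),np.round(d["at"],4)) for d in models.mark_of(t,cam)][:2])
print(telemetry.current_t())
E
```

```text
wrist white_case 2596 topface [ 0.6423 -0.197   0.2354] 0.974 box [ 0.6417 -0.1971  0.2322] 0.973
top lug [(0.96, array([0.5563, 0.3203, 0.0622]))]
top fixture [(0.96, array([0.6357, 0.2228, 0.0009]))]
scene lug [(0.8, array([0.5522, 0.3231, 0.0622]))]
scene fixture [(0.71, array([ 6.334e-01,  2.177e-01, -6.000e-04]))]
24.5
```

View pics/after2z.png

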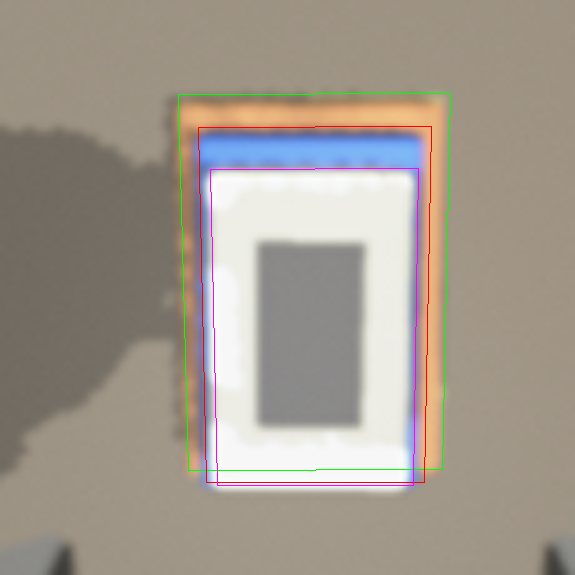

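The stack is good. White sits on its predicted outline and all three are concentric within about 1.5 mm. Now a wrist view over the lug.

```bash
python3 - <<'E'
from chk import *
piv=np.array([.635,.221]); a=np.arctan2(.1,-.081)
r.move_to([.565,.305,.26],down(a-np.pi/2))
k=vision.get_calibration("wrist"); im=vision.snapshot("wrist"); cv2.imwrite("pics/lug.png",im[:,:,::-1])
for t in("lug","fixture"): print(t,[(round(d["score"],2),np.round(d["at"],4)) for d in models.mark_of(t,"wrist")][:2])
hsv=cv2.cvtColor(im,cv2.COLOR_RGB2HSV); m=((hsv[...,0]<8)|(hsv[...,0]>172))&(hsv[...,1]>150)&(hsv[...,2]>60)
n,l,s,c=cv2.connectedComponentsWithStats(m.astype(np.uint8)); i=1+np.argmax(s[1:,4]); print(s[i],c[i])
print(fit_box(l==i,k,(.018,.018,.030),(.554,.321,[2.0,2.26,2.5]),.034))
print(telemetry.current_t(),a)
E
```

```text
lug [(0.86, array([0.557 , 0.322 , 0.0638]))]
fixture [(0.84, array([0.6375, 0.2184, 0.0014]))]
[254 152  11  10  94] [258.56382979 156.        ]
(array([0.55252657, 0.326561  , 2.25802677]), np.float64(0.40539083557951483))
26.4917 2.251605155710724
```

View pics/lug.png

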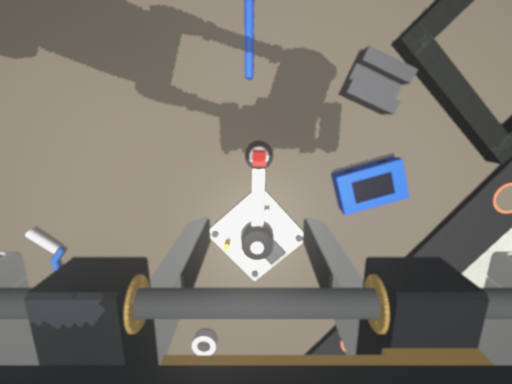

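```bash
python3 - <<'E'
from chk import *
k=vision.get_calibration("wrist"); im=cv2.imread("pics/lug.png"); x0,y0=205,130;S=5
c=cv2.resize(im[y0:y0+120,x0:x0+110],None,fx=S,fy=S,interpolation=cv2.INTER_CUBIC)
def dr(piv,a):
    l=np.array(piv)+.13*np.array([np.cos(a),np.sin(a)])
    for z,col in((.064,(0,255,0)),):
        uv=(proj(k,box(*l,a,.018,.018,z,z))[:4]+.5-[x0,y0])*S
        cv2.polylines(c,[np.round(uv).astype(np.int32)],True,col,1)
    t=np.linspace(0,6.28,60); P=np.c_[piv[0]+.024*np.cos(t),piv[1]+.024*np.sin(t),0*t+.054]
    cv2.polylines(c,[np.round((proj(k,P)+.5-[x0,y0])*S).astype(np.int32)],True,(255,0,255),1)
    y=a+.75-np.pi
    cv2.polylines(c,[np.round((proj(k,box(*piv,y,.116,.116,.01,.01))[:4]+.5-[x0,y0])*S).astype(np.int32)],True,(0,255,255),1)
    print(l)
dr((.636,.2205),2.251)
cv2.imwrite("pics/lugz.png",c)
E
```

```text
[0.55423632 0.3215678 ]
```

View pics/lugz.png

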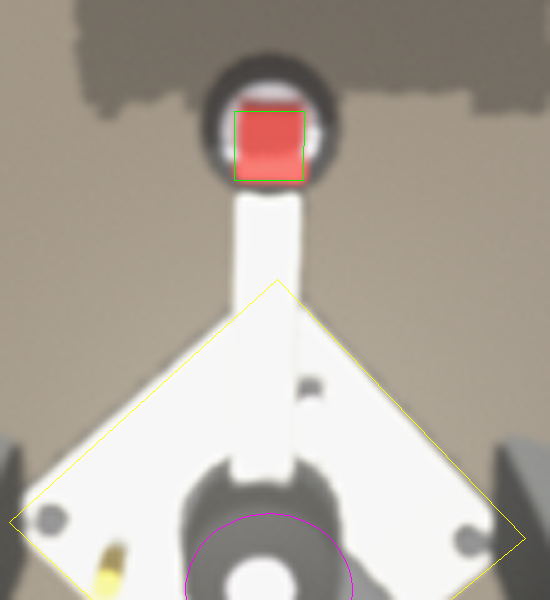

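The model overlay lies on the lug within about 1 mm. I'll grip the lug from above, with the jaws across the arm, and wind it along the arc.

```bash
cat > wind.py <<'E'
from chk import *
piv=np.array([.6358,.2205]); a0=2.249
def pose(s,z=.062,rad=.13):
    a=a0+s; l=piv+rad*np.array([np.cos(a),np.sin(a)]); return [l[0],l[1],z],down(a-np.pi/2)
def F(s):
    f=np.array(telemetry.current_wrist_force()); a=a0+s
    return np.round([f@[-np.sin(a),np.cos(a),0],f@[np.cos(a),np.sin(a),0],f[2]],1)
E
python3 - <<'E'
from wind import *
for s in np.linspace(0,1.5,6):
    print(np.round(inverse_kinematics(*pose(s)),2),end=" ")
gripper_to(.05,f_grip=30)
p,q=pose(0); r.move_to([p[0],p[1],.12],q); g=r.move_l(p,q,vel=.08,guard=6); print("guard",g,telemetry.current_ee_pos())
print(F(0)); gripper_to(.005,f_grip=30); r.hold(.1); print("open",telemetry.current_opening(),F(0),telemetry.current_t())
cv2.imwrite("pics/grip.png",vision.snapshot("wrist")[:,:,::-1])
E
```

```text
[ 0.42  0.48  1.57 -0.    1.09 -0.26] [ 0.39  0.43  1.66 -0.    1.05 -0.59] [ 0.35  0.39  1.73 -0.    1.02 -0.93] [ 0.28  0.36  1.77 -0.    1.   -1.29] [ 0.21  0.35  1.79 -0.    1.   -1.67] [ 0.14  0.36  1.78 -0.    1.   -2.04] guard False [0.55467221 0.32192204 0.06240009]
[-0.5  0.9 -0.6]
open 0.017563137243911994 [-0.8  0.6  0.3] 29.125
```

View pics/grip.png

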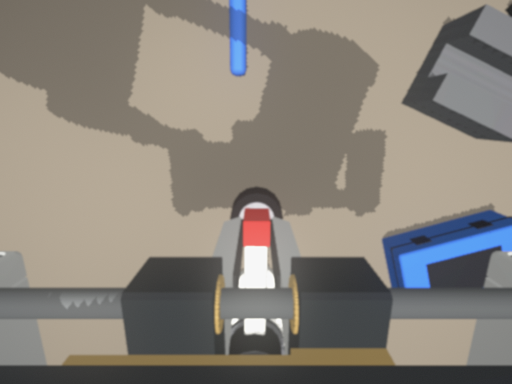

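The red lug at (257,228) is between the pads, with an opening of 17.6 mm. Winding now.

```bash
python3 - <<'E'
from wind import *
for s in np.arange(.12,1.441,.12):
    r.move_l(*pose(s),vel=.06); f=F(s); print(round(s,2),f,round(float(telemetry.current_opening()),4),end="; ")
    if np.abs(f).max()>40: print("STOP"); break
print(telemetry.current_t(), telemetry.current_ee_pos())
E
```

```text
0.12 [-1.3  0.6  0.8] 0.0173; 0.24 [-2.3  2.7  2.1] 0.0174; 0.36 [-2.7  3.4  3.4] 0.0174; 0.48 [-3.   4.2  4.8] 0.0175; 0.6 [-3.7  4.4  6.3] 0.0172; 0.72 [-4.6  4.4  5.1] 0.0175; 0.84 [-3.7  4.6  5.2] 0.0179; 0.96 [-5.3  4.   6.6] 0.0176; 1.08 [-6.5  3.3  7.4] 0.0176; 1.2 [-6.   3.8  7.1] 0.0176; 1.32 [-6.   2.5  8.4] 0.0173; 1.44 [-6.6  2.6  8. ] 0.018; 34.075 [0.52254973 0.15327184 0.06209021]
```

```bash
python3 - <<'E'
from wind import *
for s in np.arange(1.455,1.601,.01):
    r.move_l(*pose(s),vel=.03); r.hold(.05); f=F(s); e=telemetry.current_ee_pos(); print(round(s,3),f,round(np.arctan2(e[1]-piv[1],e[0]-piv[0])%6.283-a0,3))
    if abs(f[0])>20 or np.abs(f).max()>40: break
cv2.imwrite("pics/end_w.png",vision.snapshot("wrist")[:,:,::-1])
cv2.imwrite("pics/end_t.png",cv2.resize(vision.snapshot("top")[130:270,100:340,::-1],None,fx=3,fy=3,interpolation=cv2.INTER_CUBIC))
cv2.imwrite("pics/end_s.png",cv2.resize(vision.snapshot("scene")[140:290,130:430,::-1],None,fx=2.6,fy=2.6,interpolation=cv2.INTER_CUBIC))
print(telemetry.current_opening(),telemetry.current_t())
E
```

```text
1.455 [-7.4  2.6  7.9] 1.442
1.465 [-6.9  3.4  8.7] 1.451
1.475 [-6.2  1.4  8.7] 1.461
1.485 [-6.9  2.4  9.1] 1.471
1.495 [-7.1  2.5  8.2] 1.481
1.505 [-8.1  3.1  9.6] 1.488
1.515 [-11.3   2.2  10.3] 1.489
1.525 [-12.3   1.4  10.4] 1.491
1.535 [-15.    1.4  11.1] 1.493
1.545 [-16.3  -0.1  11.5] 1.494
1.555 [-19.3  -1.3  12.7] 1.496
1.565 [-21.2  -1.7  12.7] 1.498
0.017653326816327468 37.825
```

View pics/end_w.png

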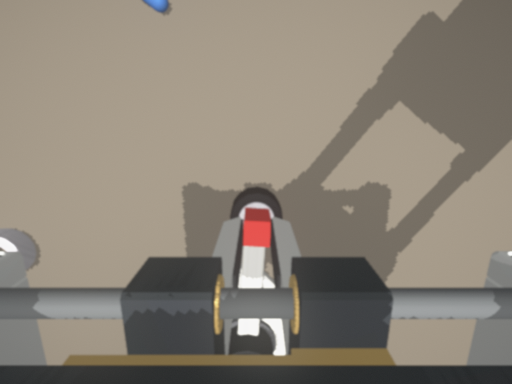

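View pics/end_t.png

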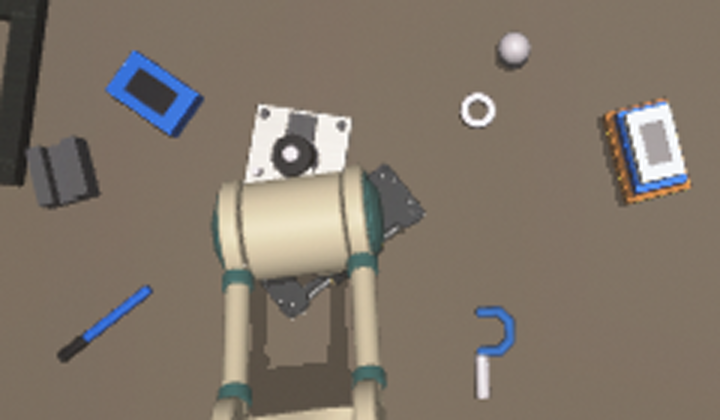

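View pics/end_s.png

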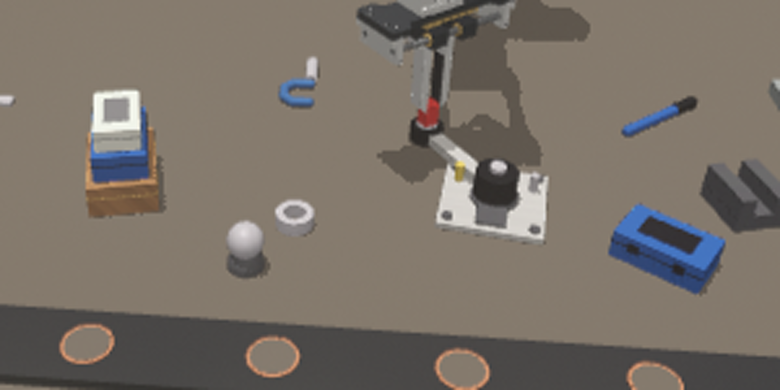

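The force rose from 8 to 21 N while the angle stalled at about 1.49, so the arm is on the stop. In the scene crop the arm lies at the yellow pin (459,170). I'll do a short stability check and then hand in.

```bash
python3 - <<'E'
from wind import *
r.hold(.6); print(F(1.565),telemetry.current_opening(),telemetry.current_ee_pos(),telemetry.current_t())
r.sign_off()
E
```

```text
[-20.9  -1.2  12.6] 0.01788421575262543 [0.52764193 0.14569961 0.0619308 ] 38.425
the job is handed in; nothing more can be done
```

The job is done and handed in at 38.4 s of the 67 s allowed, with the fingers still gripping the lug and holding the arm at the stop.

- **Cases:** The blue case (the one nearest the base) is on the wooden case, and the white one is on top of it. Wrist views show both centred within about 1.5 mm and square within about 1°. The wooden case matched its earlier outline, and in the pictures the other things on the table look undisturbed.
- **Tensioner arm:** I gripped the lug and wound it anticlockwise to the yellow pin. There the sideways force climbed from 8 to 21 N while the angle stalled. A 0.6 s hold before handing in was steady at about 21 N, with the grip opening at 17.9 mm.
- **Small disagreements:**
  - The gripper's position gave a swing of about 1.49–1.50 rad against the nominal 1.5, which is within the calibration error.
  - An upward force of about 12 N on the wrist remained at the end.
  - An automatic colour fit of the lug came out poor, so I placed the lug by the network's position and a picture overlay instead.
  - The network's fit of the wooden case under the blue one also failed, so I checked it by overlay.

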